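# Tuck an acetate blank under the lap in a gluing jig and hold the joint pressed

### The arm

A 7-joint arm with a two-finger parallel gripper is mounted at the origin on a cart in front of the work surface, level with it; the furniture and walls round the work are solid. World frame = base frame: x ahead of the robot, y to its left, z up, the work surface at z = 0. Lengths are in mm, angles in rad, forces in N, time in s.
With the tool pointing down it reaches from about 425 to 950 mm from the base axis. Payload 16.7 kg.
Tool frame: the origin (TCP) lies on the centre line of the jaws, within the pads' length; the fingertips stand 22 mm ahead of it and the grasp point (between the pads) lies 3 mm ahead of it; z points along the fingers, y is the direction in which the jaws open and shut (so a half turn about z gives the same grasp; the last joint's range is limited). The gripper opens to 94 mm and grips with 3 to 60 N. Pads are 16 mm wide; open, the fingers measure 119 mm over their backs; the gripper's body (75 mm by 177 mm) begins 78 mm behind the grasp point.
Start: joints at [1.107, 0.426, 0.074, 1.606, -0.034, 1.111, -0.067], TCP at [208.324, -642.008, 198.267] pointing down, gripper open.
Joint ranges: [-2.85, 2.85], [-0.5, 2.14], [-1.23, 1.37], [0.21, 2.46], [-1.02, 4.16], [0.16, 2.05], [-2.73, 2.73]. Speed limits (rad/s): [1.89, 1.89, 2.39, 2.39, 3.01, 3.01, 3.01].

### API

Orientations are given as [roll, pitch, yaw] about the fixed x, y, z axes, in that order (R = Rz(yaw) Ry(pitch) Rx(roll)).
In Python, from bench import observe, camera, camera_model, hand_in gives the robot as it stands.
- The arm moves only by the tool step_arm, never from a script. Its arguments are lists of equal length, an entry for each row: "jaw": the opening, from 0 (shut) to 1 (fully open); "slide": the shift along the tool's x, y, z as a fraction of full scale, a list of three; "turn": the turn about the tool's z as a fraction of full scale. A call has 1 to 20 rows; each row is the pose to reach, as a shift and turn from the pose commanded when the call began, along the tool's axes at that moment, turning the shorter way round; what a row does not reach only later rows make up. Full scale, the value 1, is 0.3 m for a shift and 180 degrees for a turn. A row lasts 1/12 s, in which the tool goes at most 41.7 mm and 7.16 degrees, less where a joint would pass 70% of its speed; a pose out of reach is approached as far as the arm can. A call with a number of a shift or a turn outside -1 to 1 is refused whole. A call with a gripper value outside its range is refused whole. The fingers move at their own pace and stop on an object; the grip force is fixed at half the most. Time passes only in rows, so rows that repeat a pose let the fingers close. It gives the time, the measured TCP pose, the force and the opening at its end, in the units of the state.
- observe(): the state, without advancing time (a new reading comes with each control period).
- camera(name): name is "scene" or "top" or "wrist"; returns the picture (384x512x3 uint8, red, green, blue); there is no depth.
- camera_model(name): a dict with "intrinsics" (3x3 intrinsics, pixels), "R" (3x3) and "t" (3): a world point X has camera coordinates R X + t; the wrist camera has in their place "mount" (4x4, takes a point from camera to tool coordinates, whose origin is the TCP and whose axes are the flange's). Camera axes: x right, y down, z forward; pixel columns grow to the right and rows downward; lengths in mm; the calibration is good to about 2 mm. A picture is of the moment at which its call begins: read the wrist's pose just before it. camera_model takes no time and is no camera call.
- hand_in(): hands the job in, once; it reports no verdict.
The state is a dict: "t": time; "joints": joint angles; "qvel": joint speeds; "tau": joint torques, N m; "eef_pos": TCP position; "orientation": TCP orientation; "ft_force": force on the tool from outside, world axes, zero at the start; "moment": the same for the moment, N m; "opening": finger opening in mm.
Only numpy, scipy, OpenCV 4.12 (cv2) and the standard library are available. Lean on these libraries where they do the work, as an engineer would, in place of code of your own. Each camera call takes 0.05 s, during which the arm holds its last target.

### The job

Slide the teal acetate blank sideways over the gluing jig's white bed, from the blue waiting marks into the yellow corner marks, and let it rest squarely there for a moment; keep it flat on the bed throughout, so no grit gets under. Then slide it lengthways under the free edge of the amber strip, without lifting that strip, until it butts squarely against the end stop. Let go of the blank, press the amber strip down flat onto it with the fingers, firmly, and finish while still holding it pressed; leave the glue bottle and brush alone.

Things in the scene. Friction and masses are not known exactly. Their poses are not given: they have to be found in the camera images.
- jig: Fixed gluing jig: board 310 x 250 mm, its white bed 14 mm above the bench. Origin at the centre of its underside; +x along the lane towards end stop and hinge. Lane centred on y = +60 mm; guides 6 mm high, 55 mm apart, at x = +52 to +107, flared mouths from x = +33; strip hinge at x = +128. Nothing is over 45 mm above the bench. Blue marks are centred on (-45, -70) mm.
- marked_place (a point): Centre of the yellow corner marks in the lane, 4 mm above the bed (where the blank's centre is when it lies in the marks); axes as the jig's; jig frame (-65, +60) mm. In the marks means within 12 mm along the lane, 8 mm across it and 5 degrees.
- end_stop (a point): Middle of the end stop's face, on the lane's centre line, 4 mm above the bed; axes as the jig's. Jig frame (+95, +60) mm. The stop is 6.5 mm high.
- blank: Loose flat teal acetate blank, 150 x 50 x 8 mm, about 90 g, lying flat on the bed. Origin at the centre of its underside, x along its length, towards the end that goes under the strip.
- blank_mid (a point): Centre of the blank, half-way up its 8 mm thickness (4 mm above the bed when it lies flat); axes as the blank's.
- blank_end (a point): Middle of the leading end face of the blank (75 mm from blank_mid along the blank's +x), half-way up.
- upper_strip (a joint): Hinge of the amber strip (50 mm wide, 6 mm thick) that laps 40 mm over the lane before the stop. Radians, growing as its free edge rises: 0 = flat on an 8 mm blank, below 0 with no blank under it. A light spring (1.5 N m/rad) rests it near 0.05, free edge's underside about 12 mm above the bed. About 2 N near the edge shuts it; press with 6 to 10 N. Above 0.11 counts as lifted.
- strip_lip (a point): Middle of the free edge of the amber (orange-brown) strip, on its top face; it moves with the strip. Its x axis points along the lane towards the hinge. The lap lies over the blank from here to 40 mm further along; the clamp bar of the holder begins 41 mm from here.
- glue_bottle: Small white bottle with a red spout, 40 mm across and 117 mm high, standing behind the jig; origin at the centre of its foot. To be left alone.
- brush: Bench brush with wooden back, 150 x 33 x 36 mm, lying to the right of the jig; origin at the centre of its underside, its length along its y. To be left alone.

How it is judged (in metres and radians):
On the way, in this order (a step that is already met when the one before it is completed fails the run):
1. the blank rests squarely in the yellow marks: its centre within 12 mm along and 8 mm across, within 0.09 rad (x of blank_mid in the frame of marked_place between -0.012 and 0.012 m and y of blank_mid in the frame of marked_place between -0.008 and 0.008 m and angle between the x axis of blank and the x axis of jig, either way round below 0.09 rad), for 0.2 s.
2. the blank is tucked under the amber strip and butts on the end stop, within 3 mm (x of blank_end in the frame of end_stop above -0.003 m and y of blank_end in the frame of end_stop between -0.004 and 0.004 m and angle between the x axis of blank and the x axis of jig, either way round below 0.05 rad), for 0.2 s.
At the end, for the whole second after the job is handed in: Blank flat on the bed, its end within 4 mm of the stop and of the lane's centre, square within 0.05 rad; fingers off the blank, pressing the strip flat on it (hinge -0.03 to 0.015 rad), over 2 N fingers on strip and strip on blank, through the last second (x of blank_end in the frame of end_stop between -0.004 and 0.003 m and y of blank_end in the frame of end_stop between -0.004 and 0.004 m and z of blank_end in the frame of end_stop below 0.002 m and angle between the x axis of blank and the x axis of jig, either way round below 0.05 rad and angle between blank's own z axis and vertical below 0.03 rad and value of joint upper_strip between -0.03 and 0.015 rad and contact force between upper_strip and blank above 2 N and contact force between the fingers and upper_strip above 2 N and contact force between the fingers and blank below 0.5 N and linear speed of blank below 0.01 m/s); the arm keeps its last pose, push and grip.
It fails at once if the blank is picked up off the bed (its centre over 8 mm too high, or tipped over 0.12 rad) (height (world z) of blank_mid above 0.026 m or angle between blank's own z axis and vertical above 0.12 rad).
It fails at once if the amber strip is lifted (hinge above 0.11 rad) (value of joint upper_strip above 0.11 rad).
It fails at once if the glue bottle or the brush is moved by more than 25 mm or knocked over (distance of any of glue_bottle, brush from where it was at the start of the episode above 0.025 m or angle between glue_bottle's own z axis and vertical above 0.5 rad).
It also fails if it takes over 58 s, if anything falls off the work surface, if the arm or the gripper's body presses on something with over 40 N, if the wrist force passes 120 N, or if a joint passes its speed limit or range.

## Working session

There is one attempt and no reset: what is moved stays moved. The work goes in short steps, Python scripts to look and compute and a tool call to move; the robot and the scene stay as the last step left them, time stands still between calls to the robot, and variables do not carry over. Pictures are saved under pics/ and viewed, and the job is handed in when it is done.

Besides the shell and the picture viewer there is one more tool, called after ">>>" as name(argument=value, ...), one argument or row to a line, values as JSON. step_arm: Moves the arm, as the interface text tells. Its arguments: {"type":"object","properties":{"jaw":{"type":"array","items":{"type":"number"}},"slide":{"type":"array","items":{"type":"array","items":{"type":"number","minimum":-1,"maximum":1}}},"turn":{"type":"array","items":{"type":"number","minimum":-1,"maximum":1}}},"required":["jaw","slide","turn"]}

```bash
ls; mkdir -p pics
python3 - <<'E'
from bench import observe,camera,camera_model
import cv2,numpy as np
print(observe())
for n in("scene","top","wrist"):
    cv2.imwrite(f"pics/{n}0.png",camera(n)[:,:,::-1]); m=camera_model(n); print(n,{k:np.round(v,4).tolist() for k,v in m.items()})
E
```

```text
pics
{'t': 0.0, 'joints': array([ 1.10749509,  0.42672678,  0.07386473,  1.60661777, -0.03409262,
        1.11076399, -0.06709857]), 'qvel': array([-9.22739070e-04,  8.92527057e-04, -1.08948488e-03, -3.19873177e-04,
       -1.55625702e-03, -2.14153758e-05,  5.51047253e-05]), 'tau': array([-1.15502216e-04, -9.35844111e+01,  3.66628848e+00, -4.54190791e+01,
       -4.87618055e-02,  2.02721846e-02,  3.18730054e-04]), 'eef_pos': array([ 208.1789084 , -641.63053942,  197.57476504]), 'orientation': array([-3.14034091e+00,  1.05161510e-04,  3.13761418e-01]), 'ft_force': array([-0.50338494,  0.43465693,  0.47307208]), 'moment': array([-0.00549504,  0.04148424,  0.04245464]), 'opening': 94.10749192024934}
scene {'intrinsics': [[376.2788, 0.0, 249.599], [0.0, 376.2788, 190.4525], [0.0, 0.0, 1.0]], 'R': [[0.6104, -0.7921, -0.0033], [-0.5437, -0.4158, -0.729], [0.5761, 0.4468, -0.6845]], 't': [-281.823, 405.5896, 473.1745]}
top {'intrinsics': [[379.6077, 0.0, 254.1311], [0.0, 379.6077, 186.6797], [0.0, 0.0, 1.0]], 'R': [[0.0124, -0.9998, 0.0169], [-0.9978, -0.0134, -0.0642], [0.0644, -0.0161, -0.9978]], 't': [95.9322, 621.9357, 967.1865]}
wrist {'intrinsics': [[272.2686, 0.0, 252.2772], [0.0, 272.2686, 191.1613], [0.0, 0.0, 1.0]], 'mount': [[0.0005, -0.9598, -0.2806, 83.2639], [1.0, 0.0005, 0.0004, 0.197], [-0.0002, -0.2806, 0.9598, -187.5238], [0.0, 0.0, 0.0, 1.0]]}
```

View pics/scene0.png

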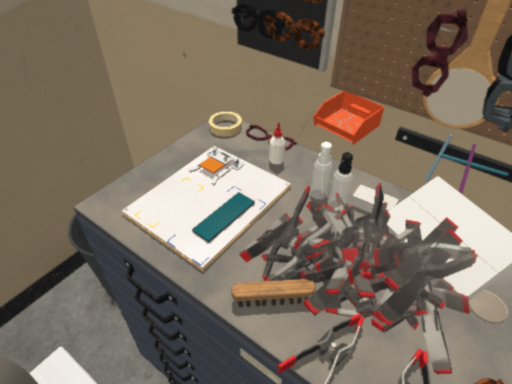

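View pics/top0.png

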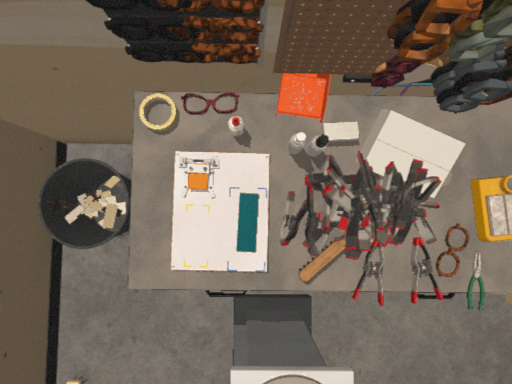

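View pics/wrist0.png

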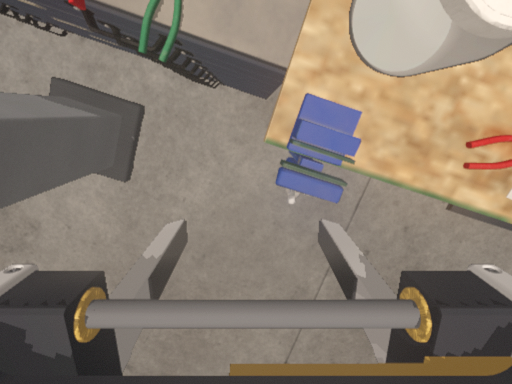

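The top view shows the jig (columns 172-270, rows 152-271) with the strip at about (199,182) and the blank at about (247,222). The brush is at (323,258) and the bottle at (236,127). Next I'll enlarge this area.

Run:
```python
import cv2
a=cv2.imread("pics/top0.png")[140:284,165:357]; cv2.imwrite("pics/topz.png",cv2.resize(a,None,fx=4,fy=4,interpolation=cv2.INTER_CUBIC))
a=cv2.imread("pics/scene0.png")[140:270,115:300]; cv2.imwrite("pics/scenez.png",cv2.resize(a,None,fx=4,fy=4,interpolation=cv2.INTER_CUBIC))
```

```text
(no output)
```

View pics/topz.png

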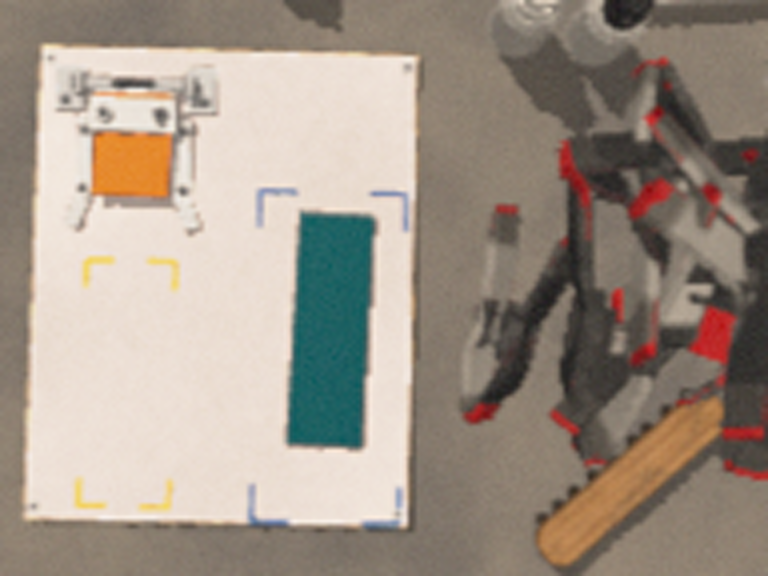

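View pics/scenez.png

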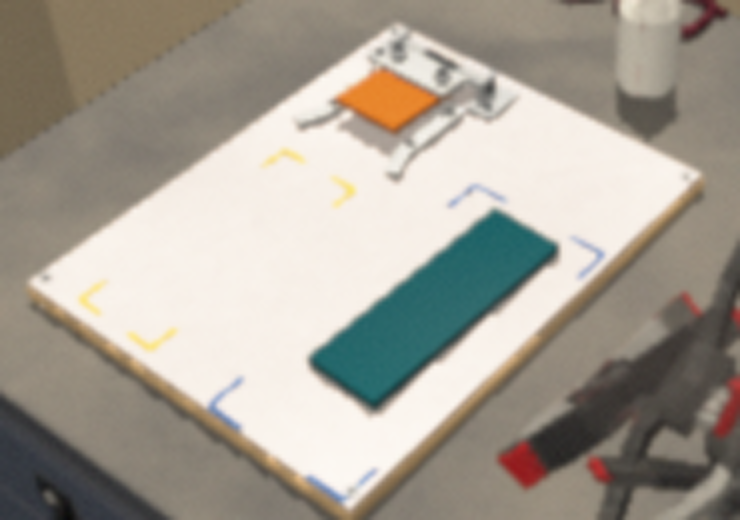

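```bash
cat > h.py <<'E'
import numpy as np,cv2
from bench import observe,camera,camera_model
from scipy.spatial.transform import Rotation as Ro
def P(n,obs=None):
    m=camera_model(n);K=np.array(m["intrinsics"])
    if n!="wrist": return K@np.c_[np.array(m["R"]),np.array(m["t"])]
    o=obs or observe(); T=np.eye(4);T[:3,:3]=Ro.from_euler("xyz",o["orientation"]).as_matrix();T[:3,3]=o["eef_pos"]
    return K@np.linalg.inv(T@np.array(m["mount"]))[:3]
def onplane(Pm,uv,z):
    out=[]
    for p in np.atleast_2d(uv):
        H=np.c_[Pm[:,0],Pm[:,1],Pm[:,2]*z+Pm[:,3]]; x=np.linalg.solve(H,[p[0],p[1],1]); out.append(x[:2]/x[2])
    return np.array(out)
def tri(P1,P2,a,b):
    X=cv2.triangulatePoints(P1,P2,np.array(a,float).T,np.array(b,float).T); return (X[:3]/X[3]).T
E
python3 - <<'E'
from h import *
np.set_printoptions(precision=1,suppress=True)
z=lambda a,o:(np.array(a,float)+.5)/4-.5+np.array(o)
Pt,Ps=P("top"),P("scene")
ct=z([(42,46),(418,57),(409,527),(27,520)],(165,140)); cs=z([(398,24),(702,178),(352,514),(32,284)],(115,140))
X=tri(Pt,Ps,ct,cs);print(X)
j=np.array([(155,125),(155,-125),(-155,-125),(-155,125)])
def fit(src,dst):
    a=src-src.mean(0);b=dst-dst.mean(0);U,S,V=np.linalg.svd(a.T@b);R=(U@V).T
    return R,dst.mean(0)-R@src.mean(0)
for pts in (X[:,:2],onplane(Pt,ct,14),onplane(Ps,cs,14)):
    R,t=fit(j,pts);print("jig",t,np.arctan2(R[1,0],R[0,0]),"res",(pts-(j@R.T+t)).round(1).tolist())
bt=z([(300,212),(376,215),(363,447),(288,444)],(165,140)); bs=z([(494,209),(558,247),(375,405),(312,358)],(115,140))
Xb=tri(Pt,Ps,bt,bs);print(Xb)
for Y in(Xb[:,:2],onplane(Pt,bt,22),onplane(Ps,bs,22)):
    R,t=fit(np.array([(75,25),(75,-25),(-75,-25),(-75,25)]),Y);print("blank",t,np.arctan2(R[1,0],R[0,0]))
E
```

```text
[[711.3 312.3  13.4]
 [707.8  66.   11.8]
 [402.2  68.4  11.4]
 [405.1 313.4  13.9]]
jig [556.6 190. ] -0.008573171172417206 res [[-1.4, -1.4], [-2.7, 2.3], [1.6, 2.0], [2.4, -3.0]]
jig [556.7 189.9] -0.008971753220227073 res [[-1.4, -1.5], [-2.7, 2.1], [2.1, 2.1], [1.9, -2.6]]
jig [555.4 189.4] -0.010686482688227025 res [[-1.3, -0.7], [-3.9, 2.5], [1.7, 1.1], [3.6, -3.0]]
[[604.1 142.   20.4]
 [602.3  93.3  20.3]
 [453.9  99.1  20.8]
 [456.1 146.5  21.8]]
blank [529.1 120.2] -0.03499940754787109
blank [529.5 119.8] -0.03928039565252642
blank [527.8 119.9] -0.035276036119585984
```

>>> step_arm(
  jaw=[1,1,1,1,1,1,1,1,1,1,1,1],
  slide=[
    [0.1,-0.1,-0.17],
    [0.96,-0.887,-0.17],
    [0.96,-0.887,-0.17],
    [0.96,-0.887,-0.17],
    [0.96,-0.887,-0.17],
    [0.96,-0.887,-0.17],
    [0.96,-0.887,-0.17],
    [0.96,-0.887,-0.17],
    [0.96,-0.887,-0.17],
    [0.96,-0.887,-0.17],
    [0.96,-0.887,-0.17],
    [0.96,-0.887,-0.17],
  ],
  turn=[0,0.111,0.111,0.111,0.111,0.111,0.111,0.111,0.111,0.111,0.111,0.111],
)

```text
t: 1.15
eef_pos: [401.1, -298.4, 249.5]
orientation: [3.142, -0.0, -0.031]
ft_force: [0.1, -0.9, -0.1]
opening: 93.8
```

>>> step_arm(
  jaw=[1,1,1,1,1,1,1,1],
  slide=[
    [0.233,-0.967,0],
    [0.233,-0.967,0],
    [0.233,-0.967,0],
    [0.233,-0.967,0],
    [0.233,-0.967,0],
    [0.233,-0.967,0],
    [0.233,-0.967,0],
    [0.233,-0.967,0],
  ],
  turn=[0,0,0,0,0,0,0,0],
)

```text
t: 1.82
eef_pos: [481.3, -7.2, 249.4]
orientation: [-3.14, -0.001, -0.03]
ft_force: [-1.0, 1.1, -0.1]
opening: 93.9
```

>>> step_arm(
  jaw=[1,1,1,1,1,1,1],
  slide=[
    [0.067,-0.433,0.36],
    [0.067,-0.433,0.36],
    [0.067,-0.433,0.36],
    [0.067,-0.433,0.36],
    [0.067,-0.433,0.36],
    [0.067,-0.433,0.36],
    [0.067,-0.433,0.36],
  ],
  turn=[0,0,0,0,0,0,0],
)

```text
t: 2.4
eef_pos: [505.0, 115.2, 141.1]
orientation: [3.141, 0.001, -0.036]
ft_force: [-0.1, -0.2, 1.0]
opening: 93.9
```

Run:
```python
from h import *
o=observe();print(o["eef_pos"],o["orientation"],o["t"]); np.save("P1.npy",P("wrist",o))
cv2.imwrite("pics/w1.png",camera("wrist")[:,:,::-1])
a=cv2.imread("pics/w1.png");cv2.imwrite("pics/w1z.png",cv2.resize(a,(768,576),interpolation=cv2.INTER_CUBIC))
```

```text
[504.9696956  115.15066185 141.12866465] [ 3.14108260e+00  8.70847897e-04 -3.61386609e-02] 2.4
```

View pics/w1z.png

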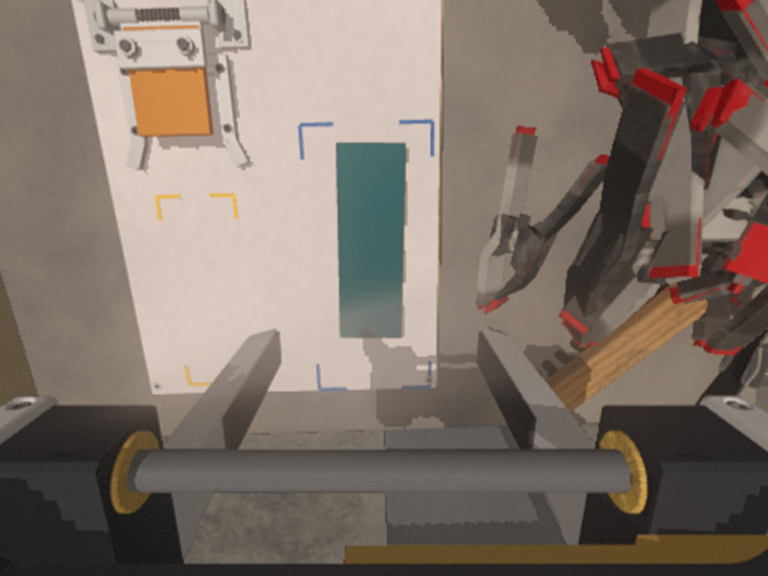

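The wrist view shows the blank with its corners at (336,142), (406,143), (402,338) and (341,338) in the enlarged picture. The yellow marks are at upper left, and the strip lip is at row 135.

```bash
cat >> h.py <<'E'
def fit(src,dst):
    src=np.array(src,float);dst=np.array(dst)
    a=src-src.mean(0);b=dst-dst.mean(0);U,S,V=np.linalg.svd(a.T@b);R=(U@V).T
    return R,dst.mean(0)-R@src.mean(0),np.arctan2(R[1,0],R[0,0])
B=[(75,25),(75,-25),(-75,-25),(-75,25)]
sc=lambda a,k=1.5,o=(0,0):(np.array(a,float)+.5)/k-.5+np.array(o)
E
python3 - <<'E'
from h import *
np.set_printoptions(precision=2,suppress=True)
Pw=np.load("P1.npy")
b=sc([(336,142),(406,143),(402,338),(341,338)])
Y=onplane(Pw,b,22);R,t,a=fit(B,Y);print("blank",t,a,(Y-(np.array(B)@R.T+t)).tolist())
y=onplane(Pw,sc([(155,195),(237,194)]),14);print("yellow far outer corners",y, y.mean(0))
y=onplane(Pw,sc([(300,124),(432,120),(431,388),(319,388)]),14);print("blue outer",y,y.mean(0))
y=onplane(Pw,sc([(136,135),(212,135)]),32);print("lip",y)
# tri z check with top
bt=sc([(300,212),(376,215),(363,447),(288,444)],4,(165,140))
print(tri(P("top"),Pw,bt,b))
print(observe()["eef_pos"])
E
```

```text
blank [530.47 119.95] -0.038640464847790774 [[0.19471754600954227, -0.17102786245013135], [-0.30700199673219686, 0.23787625395141276], [0.13630241628891326, 0.1972781502885539], [-0.024017965566486055, -0.2641265417898069]]
yellow far outer corners [[574.3  281.25]
 [572.84 219.47]] [573.57 250.36]
blue outer [[620.16 167.69]
 [619.46  72.9 ]
 [403.5   73.52]
 [406.98 170.39]] [512.53 121.13]
lip [[615.33 276.95]
 [613.49 225.15]]
[[604.68 140.98  33.58]
 [603.61  92.18  21.28]
 [454.29  98.5   21.15]
 [455.69 147.15  20.56]]
[505.3  114.82 141.75]
```

>>> step_arm(
  jaw=[1,1,1,1,1],
  slide=[
    [0.017,-0.015,0.14],
    [0.017,-0.015,0.271],
    [0.017,-0.015,0.271],
    [0.017,-0.015,0.271],
    [0.017,-0.015,0.271],
  ],
  turn=[0.001,0.001,0.001,0.001,0.001],
)

```text
t: 2.87
eef_pos: [511.1, 120.3, 62.2]
orientation: [-3.141, -0.002, -0.039]
ft_force: [0.8, 0.3, 1.1]
opening: 93.9
```

Run:
```python
from h import *
o=observe();print(o["eef_pos"],o["orientation"],o["t"]); np.save("P2.npy",P("wrist",o))
a=camera("wrist")[:,:,::-1];cv2.imwrite("pics/w2z.png",cv2.resize(a,(768,576),interpolation=cv2.INTER_CUBIC))
a=camera("scene")[100:300,90:340,::-1];cv2.imwrite("pics/s2z.png",cv2.resize(a,None,fx=3,fy=3,interpolation=cv2.INTER_CUBIC))
```

```text
[511.13590597 120.28711159  62.20450562] [-3.14136830e+00 -1.81549542e-03 -3.94340031e-02] 2.8667
```

View pics/w2z.png

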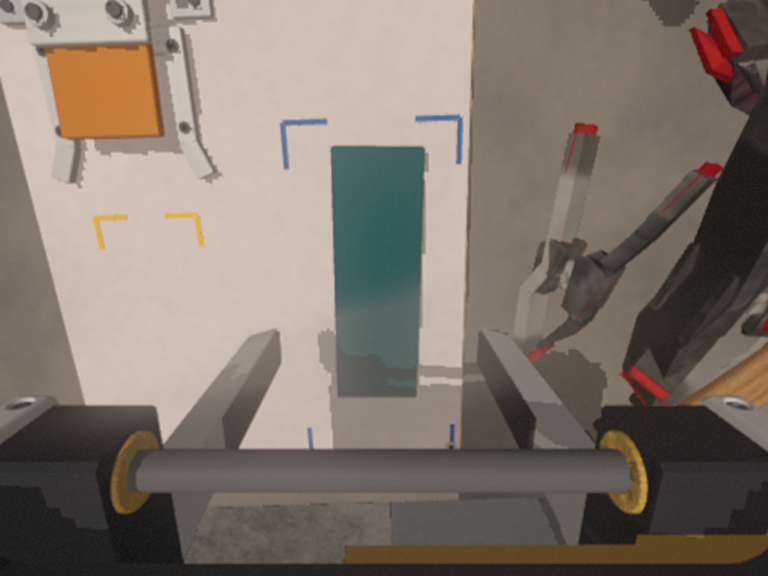

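View pics/s2z.png

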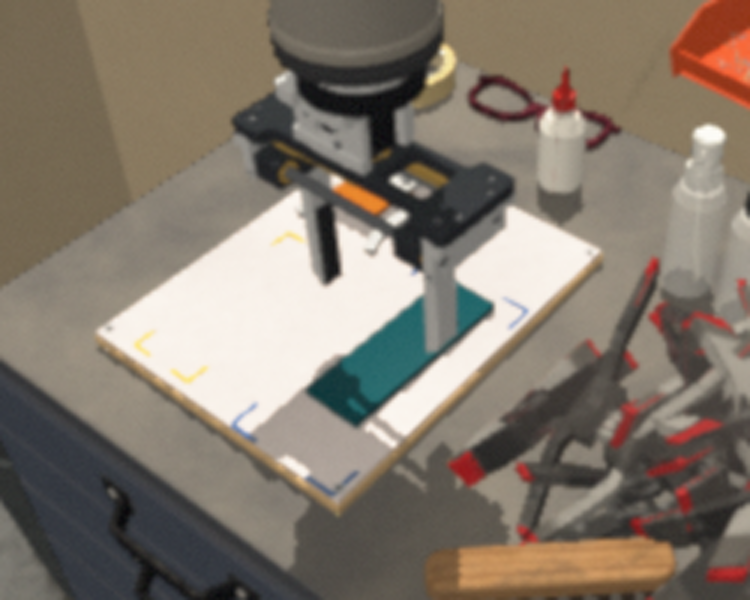

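The blank lies centred between the fingers: fingertips at columns 279 and 481, blank edges at 334 and 420. The yellow marks' outer corners are at (95,217) and (200,213).

Run:
```python
from h import *
np.set_printoptions(precision=2,suppress=True)
P1,P2=np.load("P1.npy"),np.load("P2.npy")
b=sc([(331,147),(425,147),(416,397),(337,397)])
Y=onplane(P2,b,22);R,t,a=fit(B,Y);print("blank",t,a)
print("tri blank",tri(P1,P2,sc([(336,142),(406,143),(402,338),(341,338)]),b))
print("yellow",onplane(P2,sc([(95,217),(200,213)]),14))
print("tri yellow,lip",tri(P1,P2,sc([(155,195),(237,194),(136,135),(212,135)]),sc([(95,217),(200,213),(61,139),(161,136)])))
print("lip",onplane(P2,sc([(61,139),(161,136)]),32))
y=onplane(P2,sc([(282,122),(461,116)]),14);print("blue far",y,y.mean(0))
print("hinge bar rear edge/right board edge", onplane(P2,sc([(473,0),(462,450)]),14))
```

```text
blank [530.35 120.55] -0.04499321627891978
tri blank [[604.46 138.67  53.57]
 [604.01  92.37  22.55]
 [453.75  98.45  20.03]
 [456.25 148.29  21.28]]
yellow [[573.62 280.68]
 [573.54 220.19]]
tri yellow,lip [[573.77 282.8   11.01]
 [573.5  218.06  18.57]
 [615.35 279.86  26.91]
 [613.2  223.03  37.5 ]]
lip [[614.42 276.25]
 [613.87 225.73]]
blue far [[620.02 168.28]
 [619.27  72.05]] [619.64 120.17]
hinge bar rear edge/right board edge [[672.91  66.99]
 [408.02  67.73]]
```

>>> step_arm(
  jaw=[1,1,1,1],
  slide=[
    [0,0,0.05],
    [0,0,0.067],
    [0,0,0.067],
    [0,0,0.067],
  ],
  turn=[0,0,0,0],
)

```text
t: 3.3
eef_pos: [510.3, 120.9, 40.8]
orientation: [-3.141, -0.001, -0.038]
ft_force: [-0.3, 0.7, 0.1]
opening: 93.9
```

>>> step_arm(
  jaw=[1,1,0.4,0.4,0.4,0.4,0.4,0.4,0.4,0.4],
  slide=[
    [0,0,0.0067],
    [0,0,0.0067],
    [0,0,0.0067],
    [0,0,0.0067],
    [0,0,0.0067],
    [0,0,0.0067],
    [0,0,0.0067],
    [0,0,0.0067],
    [0,0,0.0067],
    [0,0,0.0067],
  ],
  turn=[0,0,0,0,0,0,0,0,0,0],
)

```text
t: 4.13
eef_pos: [510.0, 120.9, 37.9]
orientation: [-3.142, -0.0, -0.038]
ft_force: [0.7, -0.1, 0.6]
opening: 44.0
```

Run:
```python
from h import *
o=observe();print(o["eef_pos"],o["ft_force"],o["opening"],o["t"]); np.save("P3.npy",P("wrist",o))
a=camera("wrist")[:,:,::-1];cv2.imwrite("pics/w3z.png",cv2.resize(a,(768,576),interpolation=cv2.INTER_CUBIC))
```

```text
[510.02270687 120.91373398  37.89458393] [ 0.73821433 -0.0805483   0.61863379] 44.01634358977328 4.1333
```

View pics/w3z.png

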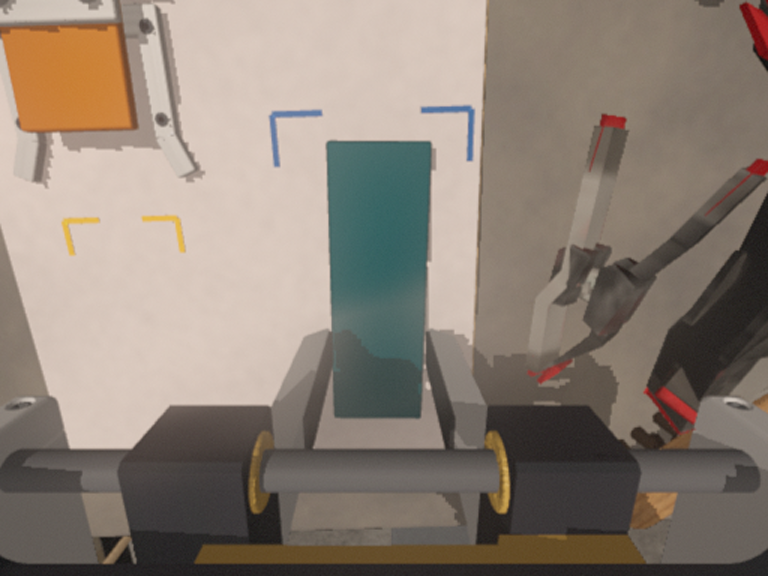

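The blank is gripped (opening about 44 mm with tip flex) and lying flat. I'll slide it across slowly.

>>> step_arm(
  jaw=[0.4,0.4,0.4,0.4,0.4,0.4,0.4,0.4,0.4,0.4,0.4,0.4,0.4,0.4,0.4,0.4],
  slide=[
    [-0.005,-0.015,0],
    [-0.015,-0.045,0],
    [-0.025,-0.08,0],
    [-0.037,-0.115,0],
    [-0.049,-0.15,0],
    [-0.06,-0.185,0],
    [-0.071,-0.22,0],
    [-0.083,-0.255,0],
    [-0.094,-0.29,0],
    [-0.105,-0.325,0],
    [-0.116,-0.36,0],
    [-0.126,-0.39,0],
    [-0.133,-0.412,0],
    [-0.137,-0.425,0],
    [-0.139,-0.43,0],
    [-0.139,-0.43,0],
  ],
  turn=[0,0,0,0,-0.003,-0.003,-0.005,-0.005,-0.007,-0.007,-0.009,-0.009,-0.009,-0.009,-0.009,-0.009],
)

```text
t: 5.52
eef_pos: [473.2, 251.5, 37.9]
orientation: [3.142, 0.0, -0.01]
ft_force: [-0.7, -0.4, -0.1]
opening: 37.5
```

Run:
```python
from h import *
o=observe();print(o["eef_pos"],o["orientation"],o["ft_force"],o["opening"],o["t"]); np.save("P4.npy",P("wrist",o))
a=camera("wrist")[:,:,::-1];cv2.imwrite("pics/w4z.png",cv2.resize(a,(768,576),interpolation=cv2.INTER_CUBIC))
```

```text
[473.21488478 251.53987423  37.89575412] [ 3.14156774e+00  2.37504861e-05 -9.65083117e-03] [-0.68100016 -0.44394403 -0.09122842] 37.52828685920935 5.5167
```

View pics/w4z.png

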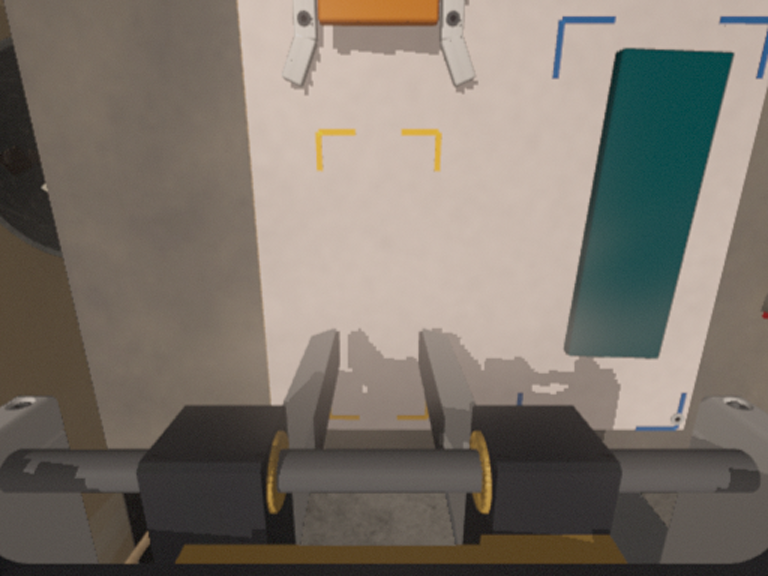

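The blank did not come along. It still lies by the blue marks, and the jaws closed on nothing. I'll check where the fingertips really are.

Run:
```python
from h import *
np.set_printoptions(precision=1,suppress=True)
m=camera_model("wrist");K=np.array(m["intrinsics"]);Mi=np.linalg.inv(np.array(m["mount"]))
def pr(p):
    c=(Mi@np.r_[p,1])[:3];u=K@c;u=u[:2]/u[2];return (u+.5)*1.5-.5
for op in(94,44,37.5):
  for z in(14,18,22,26):
    print(op,z,pr([8,-op/2,z]),pr([8,op/2,z]))
P4=np.load("P4.npy")
Y=onplane(P4,sc([(621,48),(733,53),(658,358),(566,355)]),22);R,t,a=fit(B,Y);print("blank",t,a)
print("yellow",onplane(P4,sc([(318,130),(441,131)]),14),"lip",onplane(P4,sc([(320,25),(437,25)]),32))
print("yellow near",onplane(P4,sc([(330,418),(426,418)]),14))
```

```text
94 14 [289.4 316.9] [468.3 317. ]
94 18 [291.  314.2] [466.8 314.3]
94 22 [292.5 311.7] [465.2 311.8]
94 26 [294.  309.3] [463.8 309.3]
44 14 [337.  316.9] [420.7 316.9]
44 18 [337.7 314.3] [420.  314.3]
44 22 [338.4 311.7] [419.3 311.8]
44 26 [339.1 309.3] [418.6 309.3]
37.5 14 [343.2 316.9] [414.6 316.9]
37.5 18 [343.8 314.3] [413.9 314.3]
37.5 22 [344.4 311.7] [413.3 311.8]
37.5 26 [345.  309.3] [412.7 309.3]
blank [530.8 121.2] -0.04301130924904205
yellow [[574.3 280.1]
 [573.3 220.5]] lip [[613.6 274.7]
 [613.1 226.1]]
yellow near [[413.7 281.1]
 [413.2 224. ]]
```

Run:
```python
from h import *
np.set_printoptions(precision=1,suppress=True)
Ps=P("scene")
def prj(Pm,X): u=Pm@np.r_[X,1];return u[:2]/u[2]
for z in (40,50,60,68,75):
    for s in(1,-1):
        print(z,s,(prj(Ps,[511,120+s*47,z])-[90,100]+.5)*3-.5, (prj(Ps,[511,120+s*59,z])-[90,100]+.5)*3-.5)
o=observe();print(o["t"],o["opening"],o["eef_pos"])
a=camera("scene")[100:300,90:340,::-1];cv2.imwrite("pics/s4z.png",cv2.resize(a,None,fx=3,fy=3,interpolation=cv2.INTER_CUBIC))
for z in (16,22,30,40,46):
        print(z,[(prj(Ps,[473.2+x,251.5+y,z])-[90,100]+.5)*3-.5 for x,y in((-8,-19),(-8,-31),(-8,31))])
```

```text
40 1 [338.  312.8] [325.9 305.6]
40 -1 [439.1 372.1] [452.8 380.1]
50 1 [336.8 302.9] [324.5 295.8]
50 -1 [438.7 362.2] [452.5 370.3]
60 1 [335.5 292.9] [323.1 285.8]
60 -1 [438.2 352.2] [452.2 360.2]
68 1 [334.5 284.8] [322.  277.7]
68 -1 [437.9 344. ] [451.9 352.1]
75 1 [333.5 277.6] [321.1 270.5]
75 -1 [437.6 336.8] [451.7 344.8]
5.5667 37.40856631320387 [473.3 251.1  37.9]
16 [array([233.3, 332.4]), array([244.7, 339.5]), array([187.6, 303.4])]
22 [array([232.1, 326.7]), array([243.5, 333.9]), array([186.1, 297.7])]
30 [array([230.4, 319.1]), array([241.9, 326.3]), array([184.2, 290.1])]
40 [array([228.3, 309.4]), array([239.8, 316.6]), array([181.8, 280.5])]
46 [array([227. , 303.5]), array([238.6, 310.7]), array([180.3, 274.6])]
```

View pics/s4z.png

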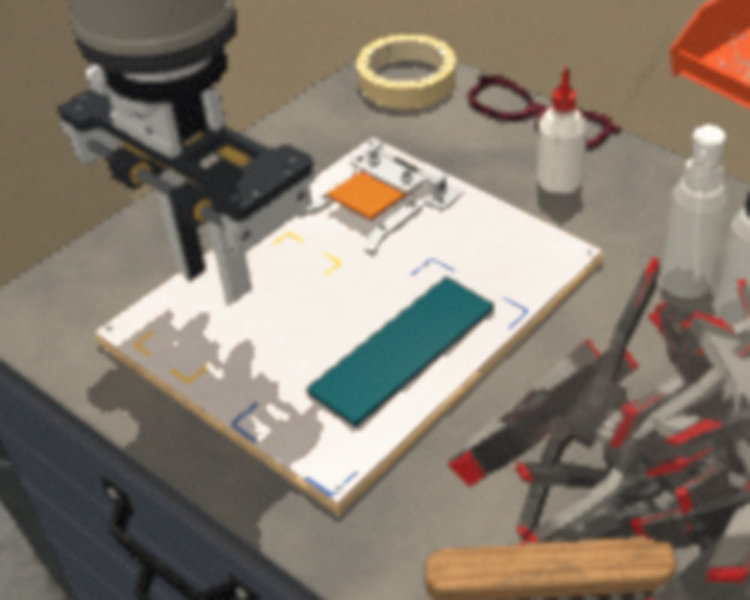

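The scene and wrist views agree that the real fingertips sit about 8 mm behind the TCP. The text puts them 22 mm ahead, so the jaws closed about 24 mm above the blank. I'll go back, open, and find the bed by touch.

>>> step_arm(
  jaw=[1,1,1,1,1,1,1,1,1,1,1,1,1,1],
  slide=[
    [0.129,0.431,0],
    [0.129,0.431,0],
    [0.129,0.431,0],
    [0.129,0.431,0],
    [0.129,0.431,0],
    [0.129,0.431,0],
    [0.129,0.431,0],
    [0.129,0.431,0],
    [0.129,0.431,0],
    [0.129,0.431,0],
    [0.129,0.431,0.02],
    [0.129,0.431,0.04],
    [0.129,0.431,0.053],
    [0.129,0.431,0.053],
  ],
  turn=[0.0103,0.0103,0.0103,0.0103,0.0103,0.0103,0.0103,0.0103,0.0103,0.0103,0.0103,0.0103,0.0103,0.0103],
)

```text
t: 6.78
eef_pos: [510.0, 121.6, 20.8]
orientation: [3.141, 0.002, -0.042]
ft_force: [-0.0, 0.2, 0.1]
opening: 93.9
```

Run:
```python
from h import *
o=observe();print(o["eef_pos"],o["orientation"],o["ft_force"],o["opening"],o["t"]); np.save("P5.npy",P("wrist",o))
a=camera("wrist")[:,:,::-1];cv2.imwrite("pics/w5z.png",cv2.resize(a,(768,576),interpolation=cv2.INTER_CUBIC))
a=camera("scene")[160:280,150:310,::-1];cv2.imwrite("pics/s5z.png",cv2.resize(a,None,fx=4,fy=4,interpolation=cv2.INTER_CUBIC))
```

```text
[509.98846655 121.63350854  20.80532812] [ 3.14122719e+00  1.58874402e-03 -4.19386482e-02] [-0.04422559  0.16434708  0.13236303] 93.93761618006307 6.7833
```

View pics/w5z.png

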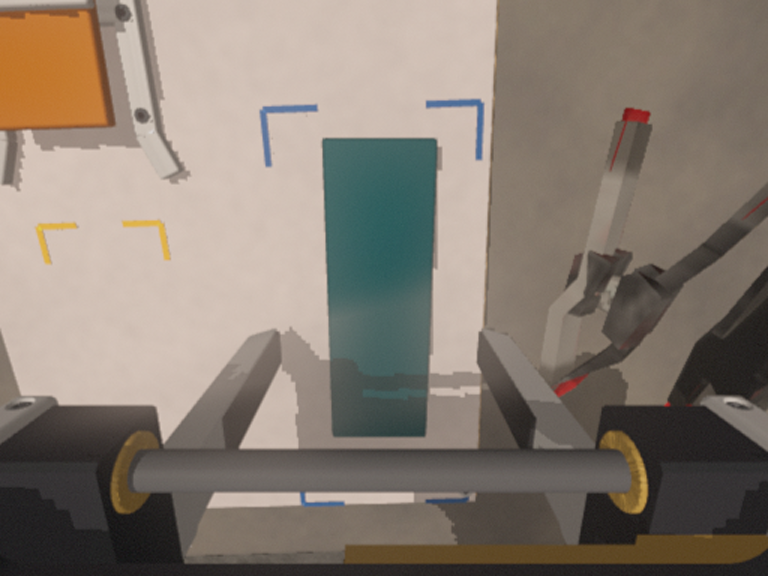

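View pics/s5z.png

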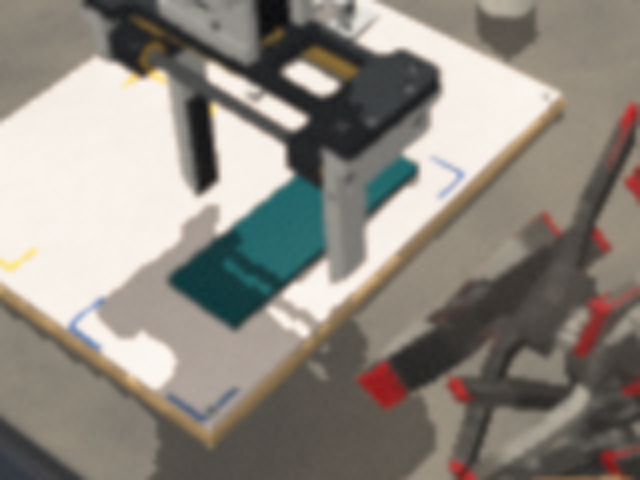

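The fingers straddle the blank about 14 mm above the bed. I'll lower in small steps and watch the force.

>>> step_arm(
  jaw=[1,1,1,1,1,1],
  slide=[
    [0,0,0.01],
    [0,0,0.02],
    [0,0,0.03],
    [0,0,0.037],
    [0,0,0.037],
    [0,0,0.037],
  ],
  turn=[0,0,0,0,0,0],
)

```text
t: 7.38
eef_pos: [510.6, 121.7, 10.8]
orientation: [3.142, 0.0, -0.042]
ft_force: [-0.7, 0.6, -0.2]
opening: 94.2
```

Run:
```python
from h import *
o=observe();print(o["eef_pos"],o["orientation"],o["ft_force"],o["opening"],o["t"])
a=camera("scene")[160:280,150:310,::-1];cv2.imwrite("pics/s6z.png",cv2.resize(a,None,fx=4,fy=4,interpolation=cv2.INTER_CUBIC))
```

```text
[510.60881427 121.71575202  10.75870661] [ 3.14159189e+00  2.76333095e-04 -4.22036279e-02] [-0.65799929  0.5607809  -0.22380914] 94.1775894467006 7.3833
```

View pics/s6z.png

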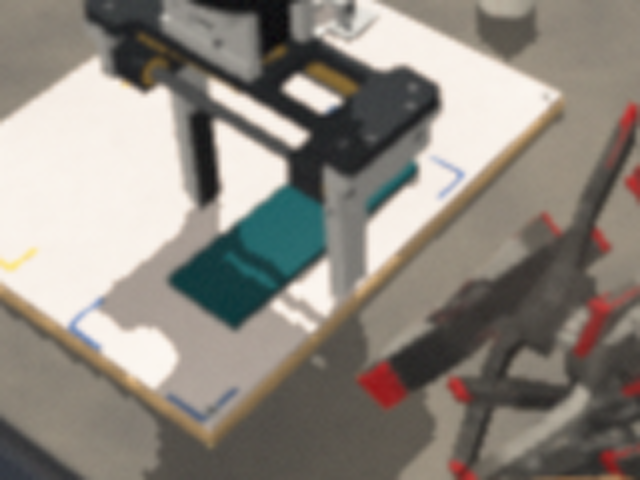

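>>> step_arm(
  jaw=[1,1,1,1],
  slide=[
    [0,0,0.004],
    [0,0,0.008],
    [0,0,0.008],
    [0,0,0.008],
  ],
  turn=[0,0,0,0],
)

```text
t: 7.77
eef_pos: [510.7, 121.7, 8.5]
orientation: [-3.142, 0.0, -0.042]
ft_force: [-0.6, -0.1, 0.3]
opening: 94.3
```

>>> step_arm(
  jaw=[1,1],
  slide=[
    [0,0,0.004],
    [0,0,0.004],
  ],
  turn=[0,0],
)

```text
t: 7.93
eef_pos: [510.7, 121.7, 7.2]
orientation: [-3.142, -0.0, -0.042]
ft_force: [-0.2, -0.7, 0.4]
opening: 94.1
```

>>> step_arm(
  jaw=[1,1],
  slide=[
    [0,0,0.003],
    [0,0,0.003],
  ],
  turn=[0,0],
)

```text
t: 8.1
eef_pos: [510.8, 121.7, 7.0]
orientation: [3.141, -0.0, -0.042]
ft_force: [-5.5, -1.8, 16.0]
opening: 93.8
```

>>> step_arm(
  jaw=[1,1],
  slide=[
    [0,0,0.003],
    [0,0,0.003],
  ],
  turn=[0,0],
)

```text
t: 8.27
eef_pos: [510.9, 121.7, 6.9]
orientation: [3.141, -0.001, -0.042]
ft_force: [-10.4, -3.1, 33.3]
opening: 94.0
```

The bed was touched at TCP z = 7.0, so the tips are 7 mm behind the TCP. I'll rise to 2 mm of clearance and grip.

>>> step_arm(
  jaw=[1,1,0.4,0.4,0.4,0.4,0.4,0.4,0.4,0.4,0.4,0.4,0.4,0.4],
  slide=[
    [0,0,-0.011],
    [0,0,-0.011],
    [0,0,-0.011],
    [0,0,-0.011],
    [0,0,-0.011],
    [0,0,-0.011],
    [0,0,-0.011],
    [0,0,-0.011],
    [0,0,-0.011],
    [0,0,-0.011],
    [0,0,-0.011],
    [0,0,-0.011],
    [0,0,-0.011],
    [0,0,-0.011],
  ],
  turn=[0,0,0,0,0,0,0,0,0,0,0,0,0,0],
)

```text
t: 9.43
eef_pos: [510.7, 121.7, 8.8]
orientation: [-3.142, 0.0, -0.042]
ft_force: [0.3, 0.3, -0.1]
opening: 49.6
```

Run:
```python
from h import *
o=observe();print(o["eef_pos"],o["orientation"],o["ft_force"],o["opening"],o["t"]); np.save("P6.npy",P("wrist",o))
a=camera("wrist")[:,:,::-1];cv2.imwrite("pics/w6z.png",cv2.resize(a,(768,576),interpolation=cv2.INTER_CUBIC))
```

```text
[510.67786615 121.70659357   8.78255971] [-3.14156134e+00  3.63820104e-05 -4.21852636e-02] [ 0.338218    0.34526514 -0.11754991] 49.61370626018653 9.4333
```

View pics/w6z.png

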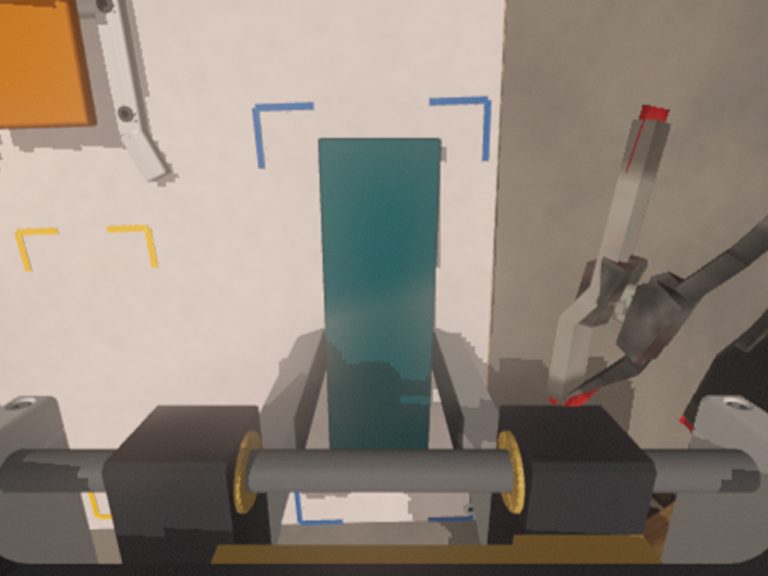

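The jaws stopped at 49.6 mm, so the blank is gripped, with its front edge at row 139.

Run:
```python
from h import *
np.set_printoptions(precision=1,suppress=True)
P6=np.load("P6.npy")
f=onplane(P6,sc([(319,139),(440,139)]),22);s=onplane(P6,sc([(328,440),(430,440)]),22);print("front",f,f.mean(0),"back part",s,s.mean(0), np.diff(f,axis=0),)
d=f.mean(0)-s.mean(0);print("yaw",np.arctan2(d[1],d[0]),"yaw from front",np.arctan2(-(f[0]-f[1])[0],(f[0]-f[1])[1]))
print("yellow far",onplane(P6,sc([(17,232),(149,227)]),14))
```

```text
front [[605.9 141.9]
 [603.9  93.3]] [604.9 117.6] back part [[464.5 149.1]
 [462.4  98.2]] [463.4 123.6] [[ -2.  -48.6]]
yaw -0.04283423763887862 yaw from front -0.041653763609382305
yellow far [[573.  281.2]
 [572.8 221.8]]
```

>>> step_arm(
  jaw=[0.4,0.4,0.4,0.4,0.4,0.4,0.4,0.4,0.4,0.4,0.4,0.4,0.4,0.4,0.4,0.4,0.4,0.4],
  slide=[
    [-0.005,-0.015,0],
    [-0.015,-0.045,0],
    [-0.025,-0.08,0],
    [-0.037,-0.115,0],
    [-0.049,-0.15,0],
    [-0.06,-0.185,0],
    [-0.071,-0.22,0],
    [-0.083,-0.255,0],
    [-0.094,-0.29,0],
    [-0.105,-0.325,0],
    [-0.116,-0.36,0],
    [-0.126,-0.39,0],
    [-0.133,-0.41,0],
    [-0.137,-0.421,0],
    [-0.139,-0.427,0],
    [-0.139,-0.427,0],
    [-0.139,-0.427,0],
    [-0.139,-0.427,0],
  ],
  turn=[0,0,0,0,-0.003,-0.003,-0.005,-0.005,-0.007,-0.007,-0.0102,-0.0102,-0.0102,-0.0102,-0.0102,-0.0102,-0.0102,-0.0102],
)

```text
t: 10.98
eef_pos: [474.6, 250.9, 8.8]
orientation: [3.141, -0.0, -0.011]
ft_force: [-0.2, -0.4, -0.2]
opening: 49.5
```

Run:
```python
from h import *
o=observe();print(o["eef_pos"],o["orientation"],o["ft_force"],o["opening"],o["t"]); np.save("P7.npy",P("wrist",o))
a=camera("wrist")[:,:,::-1];cv2.imwrite("pics/w7z.png",cv2.resize(a,(768,576),interpolation=cv2.INTER_CUBIC))
a=camera("top")[140:284,145:337,::-1];cv2.imwrite("pics/t7z.png",cv2.resize(a,None,fx=4,fy=4,interpolation=cv2.INTER_CUBIC))
```

```text
[474.6307851  250.91548375   8.80236561] [ 3.14136775e+00 -2.29539354e-05 -1.08490184e-02] [-0.21447233 -0.38380174 -0.24001803] 49.520137836321766 10.9833
```

View pics/w7z.png

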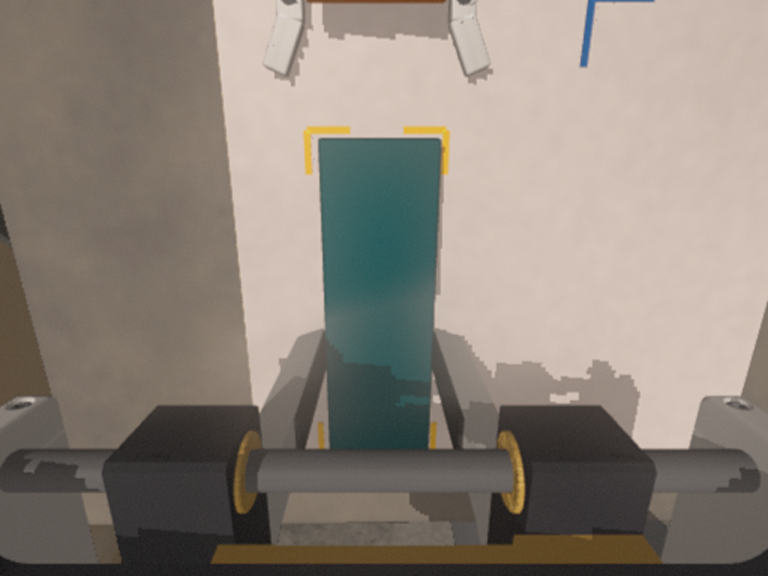

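The blank lies squarely inside the yellow corners (outer corners at (304,128) and (449,128), blank front corners at (319,139) and (441,139)). It sits about 1 mm to the right of the lane's centre.

```bash
python3 - <<'E'
from h import *
np.set_printoptions(precision=1,suppress=True)
P7=np.load("P7.npy")
g=lambda u,z:(lambda q:print(q.tolist(),q.mean(0)))(onplane(P7,sc(u),z))
g([(304,128),(449,128)],14);g([(319,428),(436,428)],14);g([(319,139),(441,139)],22);g([(328,440),(431,440)],22)
g([(264,68),(490,68)],20);g([(303,15),(452,15)],20);g([(309,1),(445,1)],31)
E
python3 -c "
import cv2;a=cv2.imread('pics/w7z.png')[0:180,230:520];cv2.imwrite('pics/w7zz.png',cv2.resize(a,None,fx=2.7,fy=2.7))"
```

```text
[[574.1055347980672, 281.1744750284945], [573.4820667627457, 220.62522247060875]] [573.8 250.9]
[[428.9429381524242, 282.3562080701505], [428.3135319289604, 221.83349315772722]] [428.6 252.1]
[[569.1971702089457, 274.03822962334897], [568.6918926918669, 224.98184356655784]] [568.9 249.5]
[[427.6138172397371, 276.8066266465243], [427.0786629469023, 225.37242366220136]] [427.3 251.1]
[[595.5440419509066, 294.3636216218583], [594.6405549888755, 206.48364657675097]] [595.1 250.4]
[[613.351086257048, 278.0799794900031], [612.7750721596932, 221.98079605308627]] [613.1 250. ]
[[614.1420465921562, 273.9730897165837], [613.653345940213, 226.36208709986397]] [613.9 250.2]
```

View pics/w7zz.png

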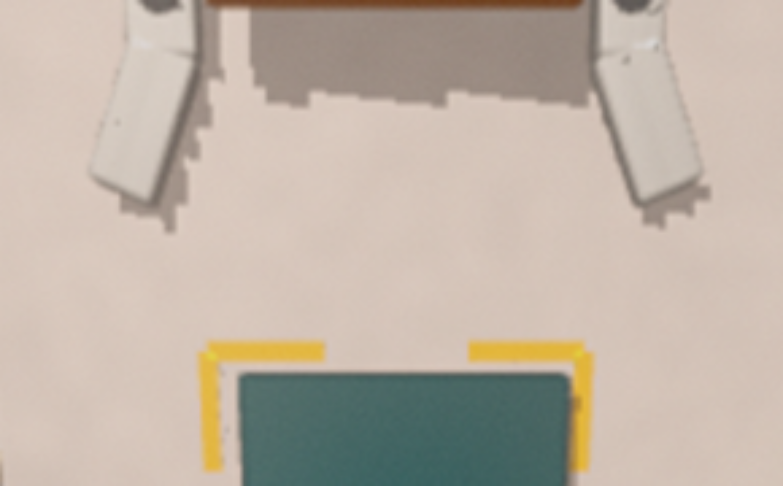

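View pics/t7z.png

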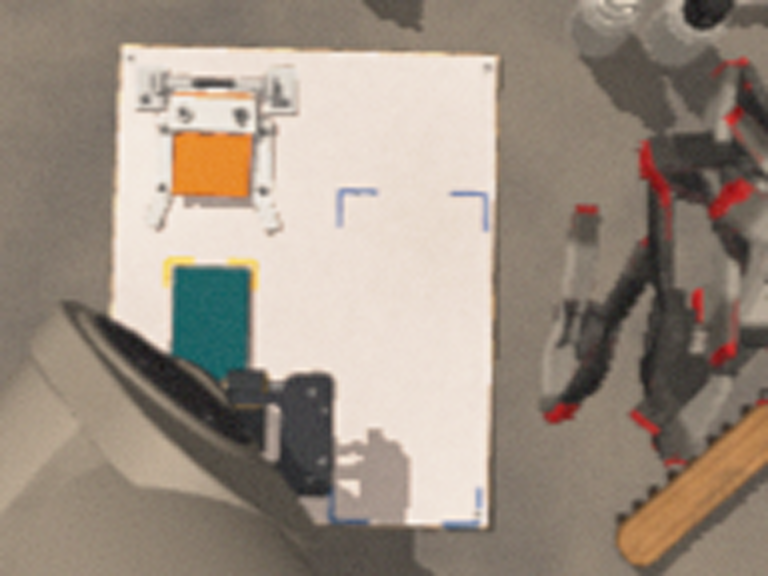

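>>> step_arm(
  jaw=[0.4,0.4,0.4,0.4,0.4,0.4,0.4,0.4,0.4,0.4,0.4,0.4,0.4,0.4,0.4],
  slide=[
    [0,-0.004,0],
    [0.01,-0.004,0],
    [0.03,-0.004,0],
    [0.055,-0.004,0],
    [0.08,-0.004,0],
    [0.105,-0.004,0],
    [0.13,-0.004,0],
    [0.155,-0.004,0],
    [0.18,-0.004,0],
    [0.205,-0.004,0],
    [0.225,-0.004,0],
    [0.24,-0.004,0],
    [0.25,-0.004,0],
    [0.25,-0.004,0],
    [0.25,-0.004,0],
  ],
  turn=[-0.0006,-0.0006,-0.0006,-0.0006,-0.0006,-0.0006,-0.0006,-0.0006,-0.0006,-0.0006,-0.0006,-0.0006,-0.0006,-0.0006,-0.0006],
)

```text
t: 12.33
eef_pos: [549.4, 251.9, 8.8]
orientation: [-3.141, -0.0, -0.008]
ft_force: [0.6, -0.5, -0.6]
opening: 49.7
```

Run:
```python
from h import *
o=observe();print(o["eef_pos"],o["orientation"],o["ft_force"],o["opening"],o["t"]); np.save("P8.npy",P("wrist",o))
a=camera("wrist")[:,:,::-1];cv2.imwrite("pics/w8z.png",cv2.resize(a,(768,576),interpolation=cv2.INTER_CUBIC))
```

```text
[549.43444435 251.92863223   8.76100019] [-3.14148603e+00 -1.40096374e-05 -8.29590330e-03] [ 0.55714838 -0.46532952 -0.56952152] 49.70031746372375 12.3333
```

View pics/w8z.png

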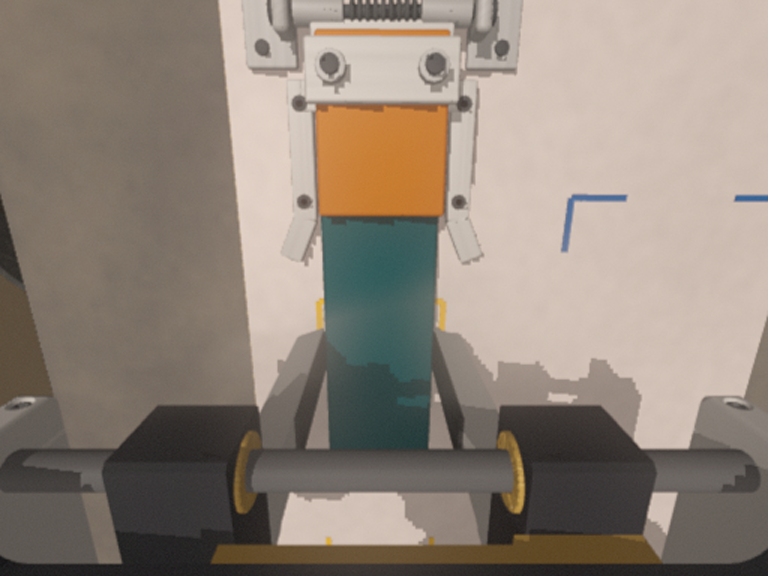

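The blank is now under the strip and centred between the guides (left inner edge about column 315, right about 447; blank edges 322-437). I'll creep on to the stop.

>>> step_arm(
  jaw=[0.4,0.4,0.4,0.4,0.4,0.4,0.4,0.4],
  slide=[
    [0.006,-0.001,0],
    [0.012,-0.001,0],
    [0.018,-0.001,0],
    [0.024,-0.001,0],
    [0.029,-0.001,0],
    [0.033,-0.001,0],
    [0.033,-0.001,0],
    [0.033,-0.001,0],
  ],
  turn=[0,0,0,0,0,0,0,0],
)

```text
t: 13.05
eef_pos: [559.0, 252.1, 8.8]
orientation: [3.141, 0.001, -0.008]
ft_force: [-5.0, 0.1, 2.6]
opening: 49.8
```

>>> step_arm(
  jaw=[0.4,0.4,0.4],
  slide=[
    [0.003,0,0],
    [0.004,0,0],
    [0.004,0,0],
  ],
  turn=[0,0,0],
)

```text
t: 13.3
eef_pos: [559.1, 252.1, 8.7]
orientation: [3.141, 0.002, -0.008]
ft_force: [-11.1, -1.8, 9.3]
opening: 49.1
```

>>> step_arm(
  jaw=[0.4,0.4,0.4,0.4],
  slide=[
    [0,0,0],
    [0,0,0],
    [0,0,0],
    [-0.002,0,0],
  ],
  turn=[0,0,0,0],
)

```text
t: 13.63
eef_pos: [559.0, 252.1, 8.8]
orientation: [3.141, 0.001, -0.008]
ft_force: [-4.9, -1.1, 2.3]
opening: 49.5
```

Run:
```python
from h import *
o=observe();print(o["eef_pos"],o["orientation"],o["ft_force"],o["opening"],o["t"]); np.save("P9.npy",P("wrist",o))
a=camera("wrist")[:,:,::-1];cv2.imwrite("pics/w9z.png",cv2.resize(a,(768,576),interpolation=cv2.INTER_CUBIC))
```

```text
[558.99765583 252.10166032   8.75355368] [ 3.14106959e+00  1.38367662e-03 -7.88635368e-03] [-4.9141105  -1.11085928  2.31637992] 49.532448780109064 13.6333
```

View pics/w9z.png

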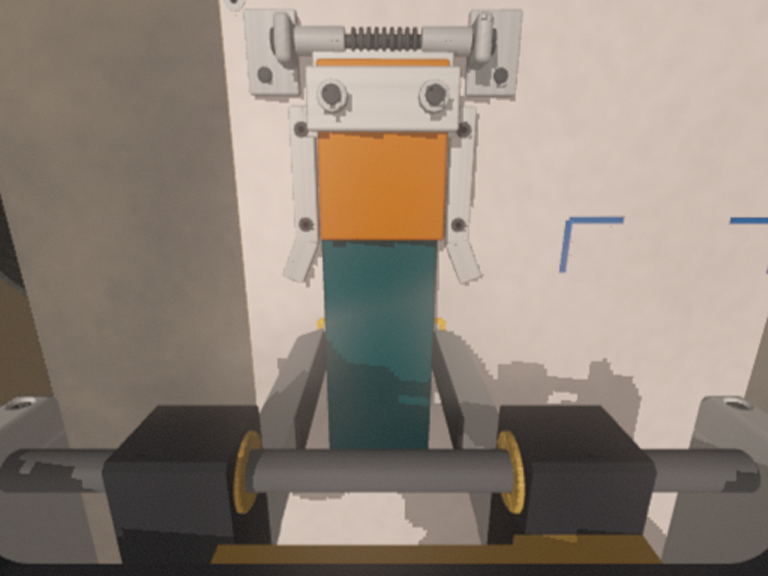

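The blank butts on the stop: contact force rose at TCP x = 559.0, as predicted (84.8 mm of travel). I'll release, rise and close the jaws.

>>> step_arm(
  jaw=[0.6,0.7,0.8,1,1,1,1,1,1,1,1,1,1,0,0,0,0,0,0,0],
  slide=[
    [0,0,0],
    [0,0,0],
    [0,0,0],
    [0,0,0],
    [0,0,0],
    [0,0,0],
    [0,0,0],
    [0,0,-0.03],
    [0,0,-0.08],
    [0,0,-0.15],
    [0,0,-0.2],
    [0,0,-0.2],
    [0,0,-0.2],
    [0,0,-0.2],
    [0,0,-0.2],
    [0,0,-0.2],
    [0,0,-0.2],
    [0,0,-0.2],
    [0,0,-0.2],
    [0,0,-0.2],
  ],
  turn=[0,0,0,0,0,0,0,0,0,0,0,0,0,0,0,0,0,0,0,0],
)

```text
t: 15.35
eef_pos: [559.9, 252.1, 68.7]
orientation: [-3.142, 0.0, -0.008]
ft_force: [0.2, 0.2, 0.2]
opening: 50.7
```

>>> step_arm(
  jaw=[0,0,0,0,0,0,0,0],
  slide=[
    [0,0,0],
    [0,0,0],
    [0,0,0],
    [0,0,0],
    [0,0,0],
    [0,0,0],
    [0,0,0],
    [0,0,0],
  ],
  turn=[0,0,0,0,0,0,0,0],
)

```text
t: 16.02
eef_pos: [560.0, 252.1, 68.8]
orientation: [-3.142, -0.0, -0.008]
ft_force: [-0.4, -1.3, -0.3]
opening: 1.0
```

Run:
```python
from h import *
np.set_printoptions(precision=1,suppress=True)
o=observe();print(o["eef_pos"],o["orientation"],o["ft_force"],o["opening"],o["t"]); np.save("P10.npy",P("wrist",o))
a=camera("wrist")[:,:,::-1];cv2.imwrite("pics/w10z.png",cv2.resize(a,(768,576),interpolation=cv2.INTER_CUBIC))
P9=np.load("P9.npy");print("lip w9",onplane(P9,sc([(320,240),(446,240)]),32))
```

```text
[560.  252.1  68.8] [-3.1 -0.  -0. ] [-0.4 -1.3 -0.3] 0.9858309312285516 16.0167
lip w9 [[614.3 275.6]
 [613.9 224.5]]
```

View pics/w10z.png

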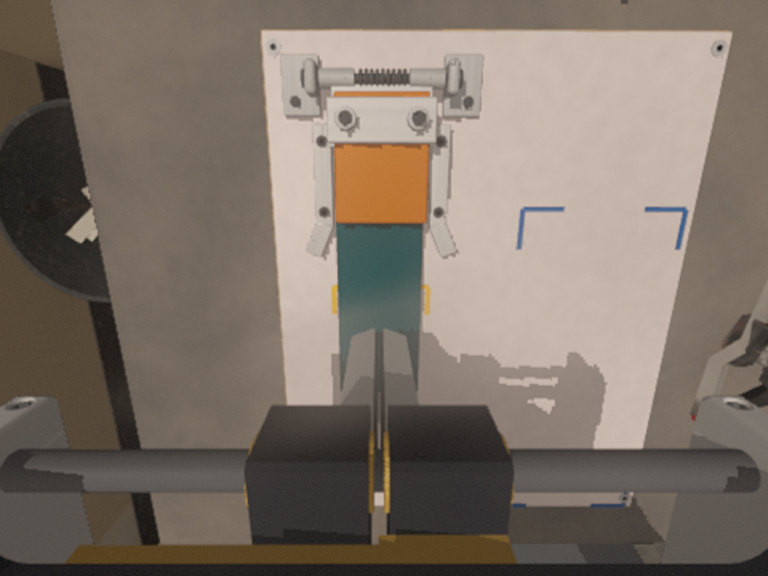

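The blank lies released under the strip and the jaws are shut. I'll move over the strip and check the blank's rear edge.

>>> step_arm(
  jaw=[0,0,0,0,0],
  slide=[
    [0.1,0.005,0],
    [0.228,0.005,0],
    [0.228,0.005,0],
    [0.228,0.005,0],
    [0.228,0.005,0],
  ],
  turn=[0,0,0,0,0],
)

```text
t: 16.48
eef_pos: [627.8, 250.1, 68.4]
orientation: [-3.142, 0.001, -0.008]
ft_force: [0.2, 1.0, 0.5]
opening: 0.7
```

Run:
```python
from h import *
o=observe();print(o["eef_pos"],o["orientation"],o["ft_force"],o["opening"],o["t"]); np.save("P11.npy",P("wrist",o))
a=camera("wrist")[:,:,::-1];cv2.imwrite("pics/w11z.png",cv2.resize(a,(768,576),interpolation=cv2.INTER_CUBIC))
a=camera("scene")[130:280,110:310,::-1];cv2.imwrite("pics/s11z.png",cv2.resize(a,None,fx=4,fy=4,interpolation=cv2.INTER_CUBIC))
a=camera("top")[140:284,145:337,::-1];cv2.imwrite("pics/t11z.png",cv2.resize(a,None,fx=4,fy=4,interpolation=cv2.INTER_CUBIC))
```

```text
[627.80925405 250.12135371  68.39181307] [-3.14155164e+00  8.70396241e-04 -8.28236910e-03] [0.17065645 0.96509608 0.4706288 ] 0.7252704988070484 16.4833
```

View pics/s11z.png

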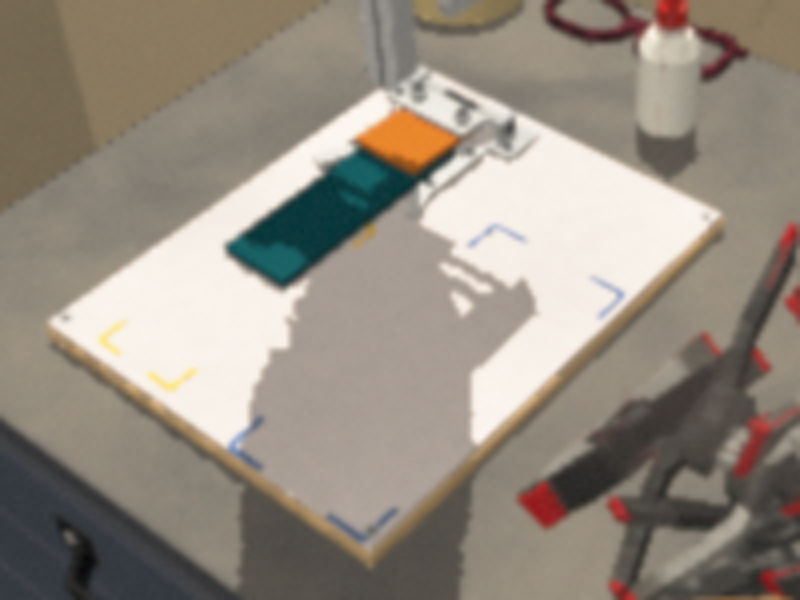

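View pics/t11z.png

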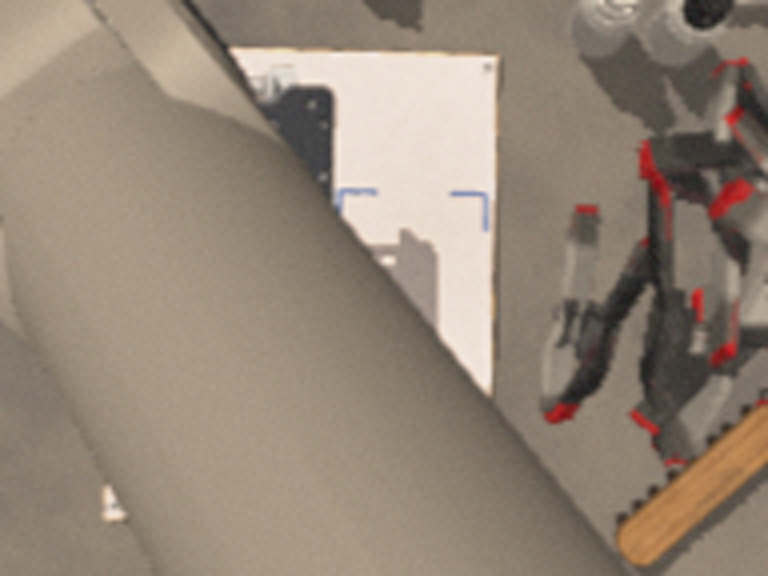

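View pics/w11z.png

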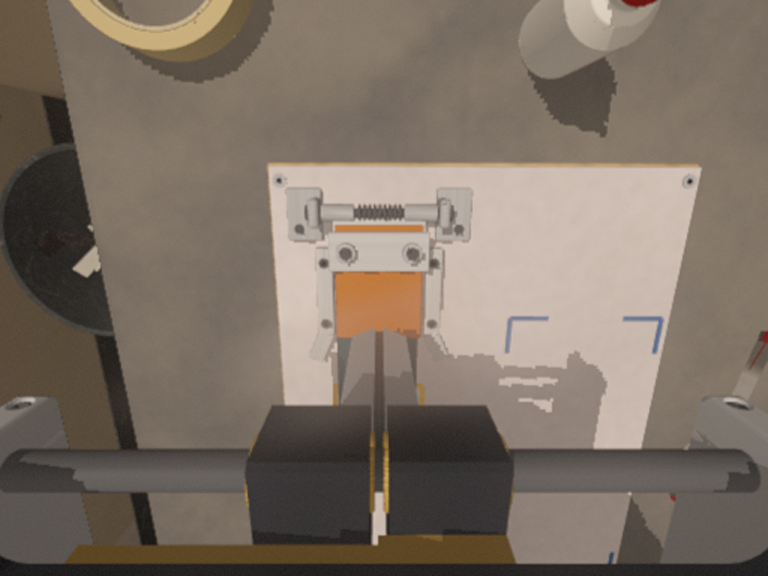

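Run:
```python
from h import *
np.set_printoptions(precision=1,suppress=True)
print("rear",onplane(P("scene"),sc([(229,248),(281,284)],4,(110,130)),22))
# check scene bias: initial blank rear corners from scene gave?
print("init scene rear",onplane(P("scene"),sc([(375,405),(312,358)],4,(115,140)),22))
P11=np.load("P11.npy");print("lip",onplane(P11,sc([(335,338),(424,338)]),31),"bar edge",onplane(P11,sc([(335,272),(424,272)]),34))
```

```text
rear [[502.8 272.9]
 [500.1 227.8]]
init scene rear [[452.9  98.7]
 [456.3 146. ]]
lip [[613.9 276.3]
 [613.5 223.3]] bar edge [[655.1 274.5]
 [654.8 224.6]]
```

The rear edge from the scene view reads x ≈ 501.5, against 503.8 expected if fully butted. That is within error, but I'll settle it by nudging the blank's rear end with the shut fingers.

>>> step_arm(
  jaw=[0,0,0,0,0,0,0],
  slide=[
    [-0.475,-0.001,0],
    [-0.475,-0.001,0],
    [-0.475,-0.001,0],
    [-0.475,-0.001,0],
    [-0.475,-0.001,0],
    [-0.475,-0.001,0],
    [-0.475,-0.001,0],
  ],
  turn=[0,0,0,0,0,0,0],
)

```text
t: 17.22
eef_pos: [486.6, 251.6, 69.3]
orientation: [-3.141, -0.001, -0.008]
ft_force: [0.6, 0.0, 1.0]
opening: 0.4
```

Run:
```python
from h import *
o=observe();print(o["eef_pos"],o["orientation"],o["ft_force"],o["opening"],o["t"]); np.save("P12.npy",P("wrist",o))
a=camera("wrist")[:,:,::-1];cv2.imwrite("pics/w12z.png",cv2.resize(a,(768,576),interpolation=cv2.INTER_CUBIC))
```

```text
[486.5652752  251.62949786  69.29118043] [-3.14123338e+00 -1.14939588e-03 -8.37399482e-03] [0.63514408 0.00624684 1.03697876] 0.3536953175648348 17.2167
```

View pics/w12z.png

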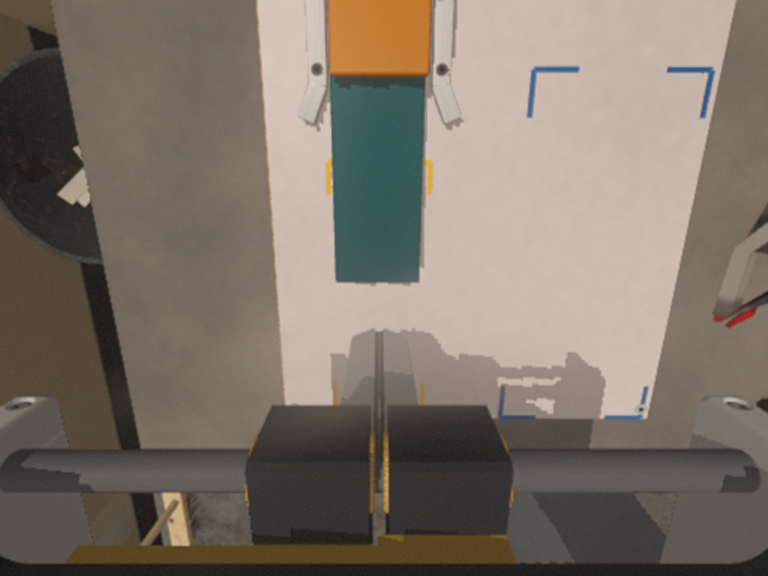

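Run:
```python
from h import *
np.set_printoptions(precision=1,suppress=True)
Q=np.load("P12.npy")
for u,z in (([(336,281.5),(419,281.5)],22),([(329,75),(430,75)],32),([(332,82),(425,82)],22)):
    q=onplane(Q,sc(u),z);print(q,q.mean(0))
```

```text
[[504.9 277.1]
 [504.5 227.5]] [504.7 252.3]
[[614.4 275.5]
 [614.  225.2]] [614.2 250.3]
[[613.  275.2]
 [612.7 226.5]] [612.9 250.8]
```

The wrist view puts the rear edge at x = 504.7 and the lip at 614.2. Their difference is 109.5 mm against 110 mm nominal, so the blank is still butted and no nudge is needed. On to pressing.

>>> step_arm(
  jaw=[0,0,0,0,0,0,0,0,0,0],
  slide=[
    [0.475,0.001,0],
    [0.475,0.001,0],
    [0.475,0.001,0],
    [0.475,0.001,0],
    [0.475,0.001,0],
    [0.475,0.001,0.05],
    [0.475,0.001,0.1],
    [0.475,0.001,0.13],
    [0.475,0.001,0.13],
    [0.475,0.001,0.13],
  ],
  turn=[0,0,0,0,0,0,0,0,0,0],
)

```text
t: 18.1
eef_pos: [627.3, 250.0, 28.9]
orientation: [3.141, 0.002, -0.008]
ft_force: [0.7, -0.3, 0.6]
opening: 0.3
```

>>> step_arm(
  jaw=[0,0,0,0,0],
  slide=[
    [0,0,0.005],
    [0,0,0.01],
    [0,0,0.015],
    [0,0,0.02],
    [0,0,0.02],
  ],
  turn=[0,0,0,0,0],
)

```text
t: 18.52
eef_pos: [628.4, 250.1, 23.8]
orientation: [-3.141, -0.0, -0.008]
ft_force: [0.3, 1.3, -0.4]
opening: 0.6
```

>>> step_arm(
  jaw=[0,0,0,0],
  slide=[
    [0,0,0.003],
    [0,0,0.006],
    [0,0,0.006],
    [0,0,0.006],
  ],
  turn=[0,0,0,0],
)

```text
t: 18.85
eef_pos: [628.3, 250.1, 22.1]
orientation: [-3.142, -0.0, -0.008]
ft_force: [-0.3, -0.6, 0.8]
opening: 0.5
```

>>> step_arm(
  jaw=[0,0,0],
  slide=[
    [0,0,0.002],
    [0,0,0.002],
    [0,0,0.002],
  ],
  turn=[0,0,0],
)

```text
t: 19.1
eef_pos: [628.4, 250.1, 21.5]
orientation: [-3.141, -0.0, -0.008]
ft_force: [-0.9, -0.1, 1.3]
opening: 0.4
```

>>> step_arm(
  jaw=[0,0,0],
  slide=[
    [0,0,0.002],
    [0,0,0.002],
    [0,0,0.002],
  ],
  turn=[0,0,0],
)

```text
t: 19.35
eef_pos: [628.3, 250.1, 21.1]
orientation: [3.142, -0.0, -0.008]
ft_force: [-2.0, -1.7, 6.7]
opening: 0.6
```

>>> step_arm(
  jaw=[0,0,0],
  slide=[
    [0,0,0.001],
    [0,0,0.001],
    [0,0,0.001],
  ],
  turn=[0,0,0],
)

```text
t: 19.6
eef_pos: [628.4, 250.1, 21.1]
orientation: [3.142, -0.0, -0.008]
ft_force: [-4.0, -1.6, 10.2]
opening: 0.7
```

Solid contact at tip height 28 mm, which is the flat strip on the blank, at about 10 N. I'll check that it holds and look.

>>> step_arm(
  jaw=[0,0,0,0,0,0,0,0,0,0],
  slide=[
    [0,0,0],
    [0,0,0],
    [0,0,0],
    [0,0,0],
    [0,0,0],
    [0,0,0],
    [0,0,0],
    [0,0,0],
    [0,0,0],
    [0,0,0],
  ],
  turn=[0,0,0,0,0,0,0,0,0,0],
)

```text
t: 20.43
eef_pos: [628.4, 250.1, 21.1]
orientation: [3.142, -0.0, -0.008]
ft_force: [-4.1, -1.8, 10.0]
opening: 0.5
```

Run:
```python
from h import *
for i in range(2):
    a=camera("wrist")[:,:,::-1]; s=camera("scene")[130:280,110:310,::-1];o=observe();print(o["ft_force"],o["eef_pos"],o["t"])
cv2.imwrite("pics/w13z.png",cv2.resize(a,(768,576),interpolation=cv2.INTER_CUBIC))
cv2.imwrite("pics/s13z.png",cv2.resize(s,None,fx=4,fy=4,interpolation=cv2.INTER_CUBIC))
```

```text
[-3.84385644 -0.83458539 10.54512691] [628.39088844 250.14468391  21.12741671] 20.5333
[-3.74542336 -1.61181699  9.60276994] [628.40096834 250.1105214   21.14484691] 20.6333
```

View pics/w13z.png

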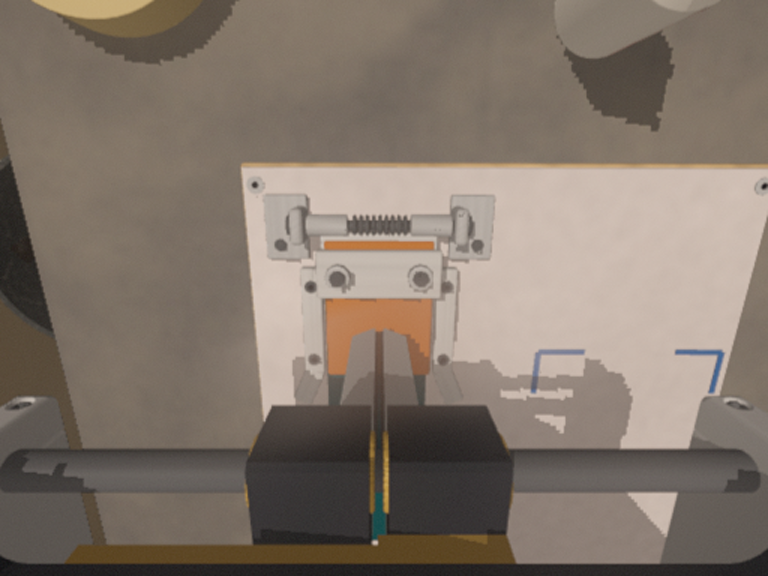

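View pics/s13z.png

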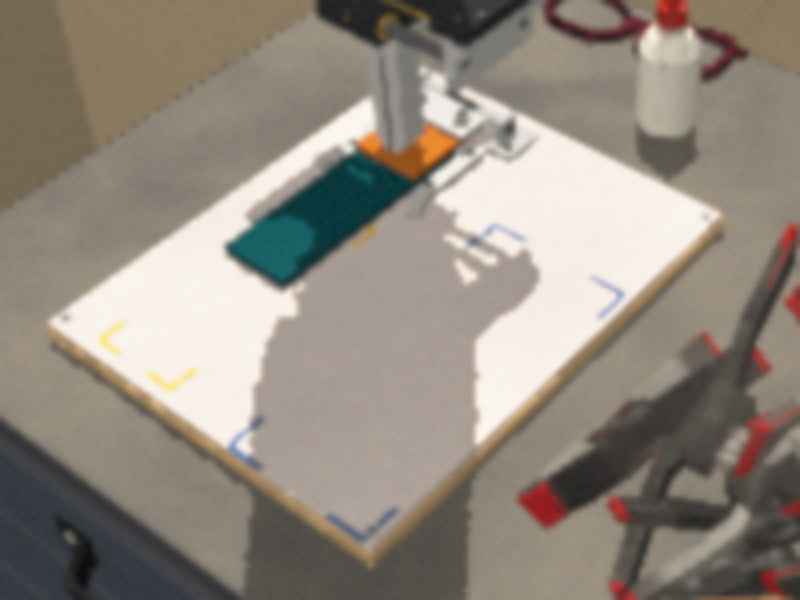

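The fingers press on the amber strip only (tips at about (378,335) in the wrist view). The rear corners of the blank are unmoved at (229,248) and (281,284) in the scene view, and the force holds steady at about 10 N.

```bash
python3 -c "
from bench import hand_in;print(hand_in())"
```

```text
the job is handed in; nothing more can be done
None
```

I slid the blank flat over the bed into the yellow marks and let it rest there. Then I slid it under the amber strip to the end stop, let go, and pressed the strip down with shut fingers. I handed in at about 20.6 s while still pressing.

**Last checks**
- **Press:** the force was steady at about 10 N, with the tips at z ≈ 28 mm, the height of the strip lying flat on the blank. The fingers were on the strip only.
- **Stop:** contact came after 84.8 mm of travel, where it was expected, and the force rose to 11 N. After release, the distance from the blank's rear edge to the strip's lip was 109.5 mm, against 110 mm nominal.
- **Squareness:** the blank was about 0.005 rad off the lane and within about 1 mm of its centre line.
- **Bottle and brush:** I did not touch either. The bottle looked unmoved in the last scene view and the brush in the last top view.

**What failed or disagreed**
- **First grasp missed:** the fingertips sit about 7 mm behind the reported TCP, not 22 mm ahead as the text says. The jaws therefore closed on air above the blank and did not move it. I then found the bed by touch, which reached 33 N, and gripped properly.
- **Rear edge from the scene camera:** after release, that view alone put the rear edge about 2 mm short of fully butted. The closer wrist view did not, and I trusted the wrist view.

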